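Reload the grinding jars into the mill tray in reverse order

TASK

The metal mill tray goes into the mill turned round, so move the four steel grinding jars from the white rack into the empty tray, one in each cell, in the reverse of the order they stand in now: the jar at the left end of the rack goes into the cell at the right end of the tray, the next one beside it, and so on. Stand every jar upright on the floor of its cell and let go of it, without tipping any jar over, and leave the beaker, the tip box and the wrench as they are.

Things in the scene. Friction and masses are not known exactly. Their poses are not given: they have to be found in the camera images.
- jar_slim: Slim round steel jar, plain flat top, 32 mm diameter, 84 mm tall (the tallest), 0.18 to 0.36 kg. Origin: centre of its underside, z up along its axis. Stands upright loose in one cell of the rack, underside 4 mm above the bench, within a few mm of the cell centre.
- jar_squat: Squat, wide round steel jar, flat top with a thin dark cross, 40 mm diameter, 62 mm tall, 0.22 to 0.45 kg. Origin: centre of its underside, z up along its axis. Stands upright loose in one cell of the rack, underside 4 mm above the bench, within a few mm of the cell centre.
- jar_knob: Round steel jar of 36 mm diameter and 60 mm height with a ball knob (18 mm diameter) on top, 82 mm tall in all, 0.2 to 0.39 kg. Origin: centre of its underside, z up along its axis. Stands upright loose in one cell of the rack, underside 4 mm above the bench, within a few mm of the cell centre.
- jar_square: Square steel jar, 32 by 32 mm, 72 mm tall, flat top, 0.21 to 0.42 kg; its x and y axes are square to its side faces, at most 0.15 rad off those of the rack. Origin: centre of its underside, z up along its axis. Stands upright loose in one cell of the rack, underside 4 mm above the bench, within a few mm of the cell centre.
- rack: White plastic rack holding the four jars at the start, one to a cell, in any order. 64 x 244 mm, 4 square cells 56 mm inside, centres at x 0, y +90, +30, -30, -90 mm; floor 4 mm, walls 4 mm thick, rim 18 mm high. Origin: centre of the underside; y along the row to the robot's left, x away from the robot (within 0.25 rad). Fixed. A 12 mm ledge at each end.
- tray: Metal tray, empty at the start, a wire handle at each end. 64 x 244 mm, 4 square cells 56 mm inside, centres at x 0, y +90, +30, -30, -90 mm; floor 4 mm, walls 4 mm thick, rim 18 mm high. Origin: centre of the underside; y along the row to the robot's left, x away from the robot (within 0.25 rad). Fixed. In line with the rack, 300 mm centre to centre, on its left or right.
- beaker: Empty clear glass beaker, 68 mm diameter, 85 mm tall, standing beyond the racks. Origin: centre of its underside. A bystander, not part of the job.
- tip_box: Closed blue plastic box, 85 by 125 by 55 mm tall, standing beyond the racks. Origin: centre of its underside. A bystander, not part of the job.
- wrench: Steel wrench, 170 mm long along its x axis, lying flat on the bench beyond the racks. Origin: on the bench under its middle. A bystander, not part of the job.
Things that resemble listed ones, but are neither listed nor needed, are in the scene too. Leave any green, orange or pink look-alike of the jar_slim alone.

How it is judged:
By the outcome, as a careful person would: the job done as asked, in the order asked, and still so for the second after the job is handed in, with the robot touching nothing.
It also fails if it takes over 96 s, if anything falls off the work surface, if the arm or the gripper's body presses on something with over 40 N, if the wrist force passes 120 N, or if a joint passes its speed limit or range.

ROBOT

A 6-joint arm with a two-finger parallel gripper is mounted at the origin on the work surface. World frame = base frame: x ahead of the robot, y to its left, z up, the work surface at z = 0. Lengths are in m, angles in rad, forces in N, time in s.
With the tool pointing down it reaches from about 0.25 to 0.775 m from the base axis. Payload 4 kg.
Tool frame: the origin (TCP) lies between the finger pads; the fingertips stand 17 mm ahead of it and the grasp point (between the pads) lies 2 mm behind it; z points along the fingers, y is the line along which they close (so a half turn about z gives the same grasp; the last joint's range is limited). The gripper opens to 85 mm and grips with 20 to 120 N. Pads are 22 mm wide; open, the fingers measure 114 mm over their backs; the gripper's body (76 mm by 85 mm) begins 54 mm behind the grasp point. The pads swing forward as they close: fully open they stand 13 mm farther back than shut.
Start: joints at [1.115, 0.087, 1.371, -0, 1.684, -0.103], TCP at [0.19, 0.516, 0.248] pointing down, gripper open.
Joint ranges: [-3.1, 3.1], [-0.76, 2.03], [0.27, 2.55], [-1.08, 4.22], [0.17, 2.65], [-2.57, 2.57]. Speed limits (rad/s): [2.79, 2.79, 3.14, 3.14, 3.14, 3.14].

INTERFACE

Orientations are given as a unit quaternion [x, y, z, w].
In Python, from station import env gives the robot as it stands.
- The arm moves only by the tool servo_tool, never from a script. Its argument "targets" is a list of rows, each an object of numbers: "x", "y", "z": the shift along the tool's x, y, z scaled (see below); "ax", "ay", "az": the turn, a rotation vector about the tool's x, y, z scaled (see below); "jaw": the opening, from 0 (shut) to 1 (fully open). In form: [{"x": .., "y": .., "z": .., "ax": .., "ay": .., "az": .., "jaw": ..}, ...]. A call has 1 to 12 rows; each row is the pose to reach, as a shift and turn from the pose commanded when the call began, along the tool's axes at that moment; what a row does not reach only later rows make up. The controller multiplies each number of a shift by 800 mm and each number of a turn by 45 degrees. A row lasts 1/8 s, in which the tool goes at most 62.5 mm and 10.7 degrees, less where a joint would pass 70% of its speed; a pose out of reach is approached as far as the arm can. A call with a number of a shift or a turn outside -1 to 1 is refused whole. A call with a gripper value outside its range is refused whole. The fingers move at their own pace and stop on an object; the grip force is fixed at half the most. Time passes only in rows, so rows that repeat a pose let the fingers close. It gives the time, the measured TCP pose, the force, the opening and the grip force at its end, in the units of the state.
- env.observe(): the state, without advancing time (a new reading comes with each control period).
- env.get_image(name): name is "side" or "top" or "wrist"; returns a dict with "img" (420x560x3 uint8, blue, green, red), "range_z" (420x560 float32, m along the optical axis (not along the pixel's ray), 0 where there is no reading), "fx", "fy", "cx", "cy" (pixels), "T" (4x4, takes a point from camera to world coordinates); the wrist camera has in their place "hand_eye" (4x4, takes a point from camera to tool coordinates, whose origin is the TCP and whose axes are the flange's). Camera axes: x right, y up, looking along -z (the intrinsics and any distortion apply to the point x, -y, -z); pixel columns grow to the right and rows downward; lengths in m; the calibration is good to about 2 mm. A picture is of the moment at which its call begins: read the wrist's pose just before it.
- env.finish_job(): hands the job in; it is judged then, once.
Trained networks look in the newest picture that a camera, given by its name, has taken for a name from the list of things; names that differ only in an ending like _2 or _b are one class to them, and where a whole thing is asked for, a point or a joint stands for the part that bears it (a point fixed in the world has none). Each returns a list of dicts, best first, with "p" (0 to 1); they miss things now and then, are a little off and sometimes report something else, mostly with a low value. They report only what shows in the picture. A call takes as long as a camera call. They do not tell look-alikes from the thing itself.
- env.recognise(camera, thing): "at" ([x, y, z] in m, in world coordinates, good to about 4 mm: the middle of the surface that is visible of it).
The state is a dict: "clock": time; "joint_pos": joint angles; "joint_velocities": joint speeds; "joint_torque": joint torques, N m; "position": TCP position; "orientation": TCP orientation; "ft_force": force on the tool from outside, world axes, zero at the start; "ft_torque": the same for the moment, N m; "width": finger opening in m; "finger_force": force on a finger pad.
Only numpy, scipy, OpenCV 4.12 (cv2) and the standard library are available. Lean on these libraries where they do the work, as an engineer would, in place of code of your own. Each camera call takes 0.05 s, during which the arm holds its last target. There are 200 camera calls.

## Working session

There is one attempt and no reset: what is moved stays moved. The work goes in short steps, Python scripts to look and compute and a tool call to move; the robot and the scene stay as the last step left them, time stands still between calls to the robot, and variables do not carry over. Pictures are saved under pics/ and viewed, at most 14 in all, crops included, and the job is handed in when it is done.

Besides the shell and the picture viewer there is one more tool, called after ">>>" as name(argument=value, ...), one argument or row to a line, values as JSON. servo_tool: Moves the arm, as the interface text tells. Its arguments: {"type":"object","properties":{"targets":{"type":"array"}},"required":["targets"]}

```bash
mkdir -p pics; ls
cat > h.py <<'E'
import numpy as np, cv2
from station import env
from scipy.spatial.transform import Rotation as R
def pts(d,T=None):
    T=d["T"] if T is None else T
    z=d["range_z"]; v,u=np.indices(z.shape)
    P=np.stack([(u-d["cx"])/d["fx"]*z,-(v-d["cy"])/d["fy"]*z,-z],-1)
    return P@T[:3,:3].T+T[:3,3]
E
python3 - <<'E'
from h import *
s=env.observe();print({k:np.round(v,3) for k,v in s.items()})
for n in("top","side"):
    d=env.get_image(n);cv2.imwrite(f"pics/{n}0.png",d["img"]);print(n,[k for k in d],d["fx"],d["cx"],np.round(d["T"],3).tolist())
    for t in("jar_slim","jar_squat","jar_knob","jar_square","rack","tray","beaker","tip_box","wrench"):
        print(t,[(np.round(r["at"],3).tolist(),round(r["p"],2)) for r in env.recognise(n,t)])
    np.savez(f"{n}0.npz",P=pts(d),img=d["img"])
E
```

```text
pics
{'clock': np.float64(0.0), 'joint_pos': array([ 1.115,  0.088,  1.372, -0.   ,  1.684, -0.103]), 'joint_velocities': array([-0.001, -0.001, -0.   , -0.   ,  0.001, -0.001]), 'joint_torque': array([ 0.0000e+00, -3.5187e+01, -3.1327e+01, -0.0000e+00,  1.1000e-02,
       -0.0000e+00]), 'position': array([0.19 , 0.516, 0.247]), 'orientation': array([ 0.175,  0.984, -0.001, -0.   ]), 'ft_force': array([ 0.469, -0.001, -0.484]), 'ft_torque': array([-0.006,  0.034,  0.013]), 'finger_force': np.float64(0.0), 'width': np.float64(0.085)}
top ['img', 'range_z', 'fx', 'fy', 'cx', 'cy', 'T'] 474.7201730949976 287.22305490730065 [[-0.008, 0.982, -0.191, 0.403], [-0.999, -0.0, 0.038, 0.066], [0.038, 0.191, 0.981, 1.023], [0.0, 0.0, 0.0, 1.0]]
jar_slim [([0.394, 0.247, 0.086], 0.91), ([0.482, 0.238, 0.087], 0.85), ([0.484, 0.335, 0.083], 0.84), ([0.574, 0.31, 0.086], 0.79), ([0.414, 0.326, 0.085], 0.56)]
jar_squat [([0.501, 0.127, 0.063], 0.8)]
jar_knob [([0.504, 0.072, 0.063], 0.71)]
jar_square []
rack [([0.49, 0.163, 0.004], 0.69)]
tray [([0.547, -0.134, 0.005], 0.87)]
beaker [([0.778, 0.182, 0.049], 0.77), ([0.548, -0.134, 0.002], 0.31)]
tip_box [([0.759, -0.166, 0.055], 0.88)]
wrench [([0.794, -0.004, 0.006], 0.81)]
side ['img', 'range_z', 'fx', 'fy', 'cx', 'cy', 'T'] 540.105692317141 277.19435251545815 [[0.945, 0.215, -0.247, 0.317], [-0.327, 0.649, -0.687, -0.739], [0.012, 0.73, 0.684, 0.822], [0.0, 0.0, 0.0, 1.0]]
jar_slim [([0.576, 0.312, 0.052], 0.87), ([0.418, 0.318, 0.061], 0.74), ([0.485, 0.331, 0.061], 0.68), ([0.483, 0.237, 0.069], 0.67), ([0.387, 0.24, 0.052], 0.59)]
jar_squat [([0.493, 0.116, 0.058], 0.93)]
jar_knob [([0.509, 0.058, 0.053], 0.68), ([0.481, 0.233, 0.066], 0.22)]
jar_square [([0.488, 0.178, 0.063], 0.84)]
rack [([0.483, 0.106, 0.014], 0.97)]
tray [([0.553, -0.147, 0.006], 0.57)]
beaker [([0.764, 0.164, 0.062], 0.95)]
tip_box [([0.763, -0.19, 0.06], 0.6)]
wrench [([0.787, -0.002, 0.006], 0.69)]
```

View pics/top0.png

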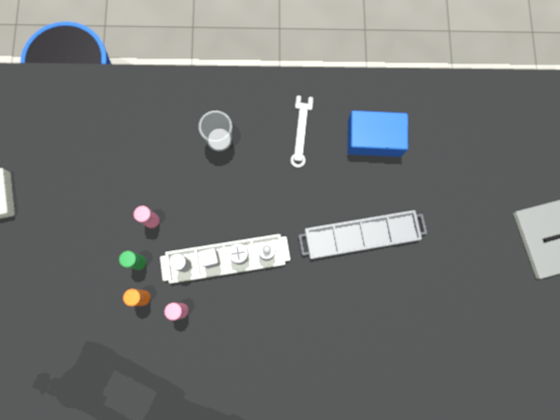

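View pics/side0.png

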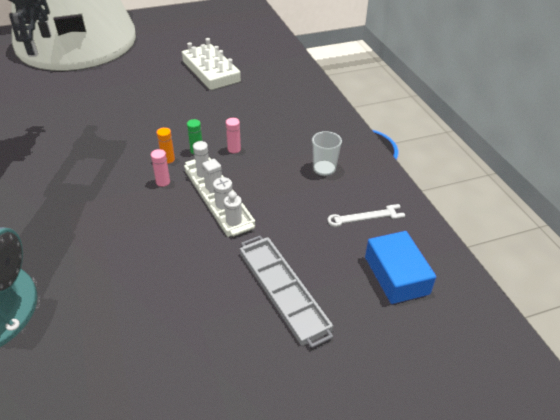

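The top view shows the rack at (226,258) holding, from left to right, slim (179,263), square (208,258), squat with a cross (238,254) and knob (266,251). The empty tray is at (363,235). There are five slim candidates: pink (146,215), pink (174,312), green (130,260), orange (135,298) and plain steel in the rack (179,263). The steel one fits the description. I'll confirm it in a crop and measure.

```bash
cat > m.py <<'E'
from h import *
from scipy.optimize import minimize
from scipy.ndimage import distance_transform_edt
def rimfit(P,x0):
    # rim wall tops: fit model grid of walls (chamfer distance)
    r=0.0005; gx=np.arange(-.06,.06,r); gy=np.arange(-.16,.16,r)
    X,Y=np.meshgrid(gx,gy,indexing="ij")
    ins=(abs(X)<.032)&(abs(Y)<.122)
    for c in(.09,.03,-.03,-.09): ins&=~((abs(X)<.028)&(abs(Y-c)<.028))
    D=distance_transform_edt(~ins)*r
    def q(p):
        c,s=np.cos(p[2]),np.sin(p[2]); d=P[:,:2]-p[:2]
        return d[:,0]*c+d[:,1]*s, -d[:,0]*s+d[:,1]*c
    def f(p):
        x,y=q(p); i=np.clip(((x+.06)/r).round().astype(int),0,len(gx)-1);j=np.clip(((y+.16)/r).round().astype(int),0,len(gy)-1)
        return np.minimum(D[i,j],.006).mean()
    best=min((minimize(f,np.add(x0,[a,b,t]),method="Nelder-Mead",options=dict(initial_simplex=np.add(x0,[a,b,t])+np.array([[0,0,0],[.006,0,0],[0,.006,0],[0,0,.04]]))) for a in(-.005,.005) for b in(-.012,-.004,.004,.012) for t in(-.04,.04)),key=lambda r:r.fun)
    return best.x,best.fun
E
python3 - <<'E'
from m import *
for n in("top","side"):
    z=np.load(n+"0.npz");P=z["P"].reshape(-1,3)
    for nm,c,a in(("rack",(.49,.160),.1),("tray",(.547,-.136),.1)):
        d=P[:,:2]-c; m=(abs(d[:,0])<.055)&(abs(d[:,1])<.15)
        if nm=="rack": # drop pts of coloured jars
            m&=d[:,1]<.135
        A=P[m]; rim=A[(A[:,2]>.013)&(A[:,2]<.022)]
        print(n,nm,len(rim),rimfit(rim,[*c,a]),"bench z",np.median(A[A[:,2]<.003][:,2]))
    for nm,c,h in(("slim",(.484,.24),.088),("square",(.493,.185),.076),("squat",(.501,.127),.066),("knob",(.504,.072),.064)):
        d=P[:,:2]-c; B=P[(np.hypot(*d.T)<.03)&(abs(P[:,2]-h)<.006)]
        if len(B)<5: print(nm,"few");continue
        r=cv2.minAreaRect((B[:,:2]*1000).astype(np.float32)); print(n,nm,len(B),np.round(B.mean(0),4),np.round(r[0],1),np.round(r[1],1),round(r[2],1), "knobtop",[np.round(np.median(P[(np.hypot(*d.T)<.03)&(P[:,2]>.078)],0),4)] if nm=="knob" else "")
im=cv2.imread("pics/top0.png")[200:330,110:300]; cv2.imwrite("pics/crop.png",cv2.resize(im,None,fx=4,fy=4,interpolation=3))
E
```

```text
top rack 727 (array([0.49696013, 0.15852294, 0.15627127]), np.float64(0.0011657496561210455)) bench z -0.0021408991433216062
top tray 620 (array([ 0.54796944, -0.13751542,  0.16732622]), np.float64(0.00044032258064516134)) bench z -0.0015843555697946377
top slim 191 [0.4831 0.2453 0.0848] [483.4 244.8] [29.9 29.2] 2.1 knobtop 
top square 241 [0.4939 0.1867 0.073 ] [493.9 186.2] [32. 32.] 15.2 knobtop 
top squat 291 [0.5026 0.1285 0.063 ] [502.8 128.4] [38.9 36.5] 0.9 knobtop 
top knob 169 [0.5081 0.0708 0.0612] [508.9  70.8] [33.7 34. ] 29.0 knobtop [array([0.5085, 0.0698, 0.081 ])]
side rack 628 (array([0.49754958, 0.15740598, 0.15805462]), np.float64(0.0022627388535031846)) bench z -0.00029764237669938076
side tray 1152 (array([ 0.54883215, -0.13669097,  0.16964987]), np.float64(0.0008184051871855312)) bench z -2.687851418409215e-05
side slim 116 [0.4836 0.2435 0.0872] [484.7 246. ] [32.6 29.2] 73.8 knobtop 
side square 157 [0.4934 0.1842 0.0749] [493.8 186.4] [33.3 33.5] 18.4 knobtop 
side squat 201 [0.5023 0.1266 0.0651] [502.5 127.9] [39.9 38.5] 19.1 knobtop 
side knob 146 [0.5083 0.0665 0.0632] [508.8  68.3] [31.  35.7] 83.1 knobtop [array([0.5088, 0.0688, 0.0822])]
```

View pics/crop.png

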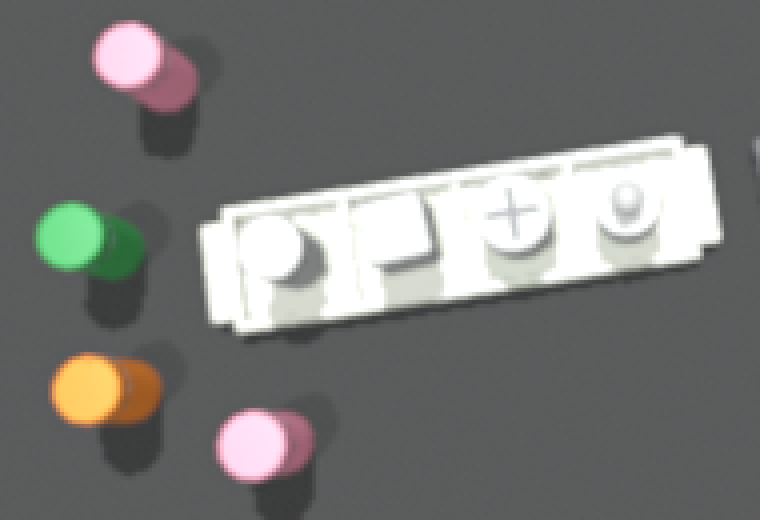

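The crop confirms it: the only steel slim jar is the one at the left end of the rack, and the pink, green and orange ones are loose on the bench. The rack order is slim, square, squat, knob. So in the tray slim goes to the right end, then square, then squat, with knob at the left end.

```bash
cat >> h.py <<'E'
def go(x,y,z,yaw):
    "scaled numbers from the present pose to a tool-down pose with tool y at yaw"
    s=env.observe(); Q=R.from_quat(s["orientation"]); p=s["position"]
    yv=np.array([np.cos(yaw),np.sin(yaw),0]); zv=np.array([0,0,-1.])
    G=R.from_matrix(np.stack([np.cross(yv,zv),yv,zv],1))
    d=Q.inv().apply(np.array([x,y,z])-p)/.8
    print("at",np.round(p,4),"w",round(float(s["width"]),4),"F",np.round(s["ft_force"],1),"t",round(float(s["clock"]),2))
    print("shift",np.round(d,4),"turn",np.round((Q.inv()*G).as_rotvec()/(np.pi/4),4))
Y=.169; TR=(.5484,-.1370)
def cell(k): return TR[0]-np.sin(Y)*k,TR[1]+np.cos(Y)*k
E
python3 -c "
from h import *
go(.4835,.2448,.17,Y)
for k in(-.09,-.03,.03,.09):print(np.round(cell(k),4))"
```

```text
at [0.1901 0.5161 0.2484] w 0.0859 F [ 0.1 -1.1  0.1] t 1.0
shift [-0.4614 -0.1915  0.0979] turn [ 2.0000e-04 -1.0000e-04  1.3355e+00]
[ 0.5635 -0.2257]
[ 0.5534 -0.1666]
[ 0.5434 -0.1074]
[ 0.5333 -0.0483]
```

>>> servo_tool(
  targets=[
    {"x": -0.06,"y": -0.025,"z": 0,"ax": 0,"ay": 0,"az": 0.15,"jaw": 1},
    {"x": -0.12,"y": -0.05,"z": 0,"ax": 0,"ay": 0,"az": 0.35,"jaw": 1},
    {"x": -0.18,"y": -0.075,"z": 0,"ax": 0,"ay": 0,"az": 0.55,"jaw": 1},
    {"x": -0.24,"y": -0.1,"z": 0,"ax": 0,"ay": 0,"az": 0.75,"jaw": 1},
    {"x": -0.3,"y": -0.125,"z": 0,"ax": 0,"ay": 0,"az": 0.95,"jaw": 1},
    {"x": -0.36,"y": -0.15,"z": 0,"ax": 0,"ay": 0,"az": 1,"jaw": 1},
    {"x": -0.42,"y": -0.175,"z": 0,"ax": 0,"ay": 0,"az": 1,"jaw": 1},
    {"x": -0.4614,"y": -0.1915,"z": 0,"ax": 0,"ay": 0,"az": 1,"jaw": 1},
    {"x": -0.4614,"y": -0.1915,"z": 0,"ax": 0,"ay": 0,"az": 1,"jaw": 1},
    {"x": -0.4614,"y": -0.1915,"z": 0,"ax": 0,"ay": 0,"az": 1,"jaw": 1},
  ],
)

```text
clock: 2.25
position: [0.4832, 0.2451, 0.2483]
orientation: [0.539, 0.842, 0.0, -0.0]
ft_force: [-0.1, -1.0, -0.3]
width: 0.0853
finger_force: 0.0
```

```bash
python3 -c "
from h import *
go(.4835,.2448,.17,Y)"
```

```text
at [0.4832 0.2451 0.2483] w 0.0853 F [-0.1 -1.  -0.3] t 2.25
shift [-0.0006  0.0002  0.0978] turn [-0.0005 -0.0009  0.3357]
```

>>> servo_tool(
  targets=[
    {"x": 0,"y": 0,"z": 0.03,"ax": 0,"ay": 0,"az": 0.2,"jaw": 1},
    {"x": 0,"y": 0,"z": 0.07,"ax": 0,"ay": 0,"az": 0.3357,"jaw": 1},
    {"x": 0,"y": 0,"z": 0.098,"ax": 0,"ay": 0,"az": 0.3357,"jaw": 1},
    {"x": 0,"y": 0,"z": 0.098,"ax": 0,"ay": 0,"az": 0.3357,"jaw": 1},
  ],
)

```text
clock: 2.75
position: [0.4813, 0.2454, 0.1678]
orientation: [0.644, 0.765, -0.002, -0.001]
ft_force: [-0.3, -0.6, -0.1]
width: 0.0854
finger_force: 0.0
```

Run:
```python
from h import *
s=env.observe(); d=env.get_image("wrist"); cv2.imwrite("pics/w1.png",d["img"])
T=np.eye(4);T[:3,:3]=R.from_quat(s["orientation"]).as_matrix();T[:3,3]=s["position"]
P=pts(d,T@d["hand_eye"]).reshape(-1,3)
for nm,c,h in(("slim",(.484,.245),.088),("square",(.493,.186),.076),("squat",(.502,.128),.066),("knob",(.508,.07),.064)):
    B=P[(np.hypot(*(P[:,:2]-c).T)<.028)&(abs(P[:,2]-h)<.005)]
    if len(B)>20:
        r=cv2.minAreaRect((B[:,:2]*1000).astype(np.float32));print(nm,len(B),np.round(r[0],1),np.round(r[1],1),round(r[2],1),np.round(np.median(B[:,2]),4))
go(.4835,.2448,.045,Y)
```

```text
slim 1344 [485.  246.7] [31.2 30.7] 61.6 0.0885
square 1295 [495.3 187.8] [31.9 32.4] 14.2 0.0763
squat 1244 [504.  129.7] [39.1 38.4] 67.3 0.0665
at [0.4824 0.2457 0.1696] w 0.0852 F [0.3 0.4 0.2] t 2.8
shift [-0.0013  0.0014  0.1558] turn [-0.0018 -0.      0.0024]
```

View pics/w1.png

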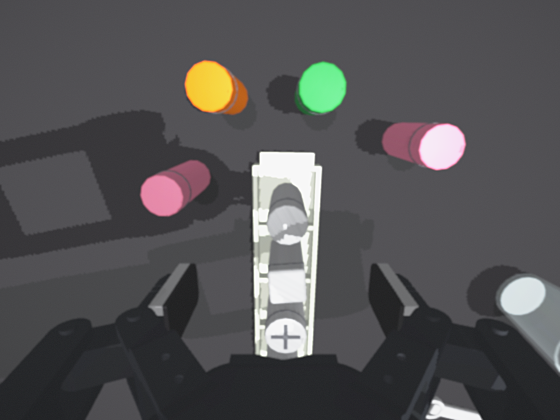

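The wrist view shows the steel slim jar at (287,224), then square (286,283) and squat (286,336), all in line with the gripper and clear of the look-alikes. I'll descend and grip.

>>> servo_tool(
  targets=[
    {"x": -0.001,"y": 0.002,"z": 0.04,"ax": 0,"ay": 0,"az": 0,"jaw": 1},
    {"x": -0.001,"y": 0.002,"z": 0.08,"ax": 0,"ay": 0,"az": 0,"jaw": 1},
    {"x": -0.001,"y": 0.002,"z": 0.12,"ax": 0,"ay": 0,"az": 0,"jaw": 1},
    {"x": -0.001,"y": 0.002,"z": 0.145,"ax": 0,"ay": 0,"az": 0,"jaw": 1},
    {"x": -0.001,"y": 0.002,"z": 0.156,"ax": 0,"ay": 0,"az": 0,"jaw": 1},
    {"x": -0.001,"y": 0.002,"z": 0.156,"ax": 0,"ay": 0,"az": 0,"jaw": 1},
    {"x": -0.001,"y": 0.002,"z": 0.156,"ax": 0,"ay": 0,"az": 0,"jaw": 0.6},
    {"x": -0.001,"y": 0.002,"z": 0.156,"ax": 0,"ay": 0,"az": 0,"jaw": 0.3},
    {"x": -0.001,"y": 0.002,"z": 0.156,"ax": 0,"ay": 0,"az": 0,"jaw": 0},
    {"x": -0.001,"y": 0.002,"z": 0.156,"ax": 0,"ay": 0,"az": 0,"jaw": 0},
    {"x": -0.001,"y": 0.002,"z": 0.156,"ax": 0,"ay": 0,"az": 0,"jaw": 0},
    {"x": -0.001,"y": 0.002,"z": 0.156,"ax": 0,"ay": 0,"az": 0,"jaw": 0},
  ],
)

```text
clock: 4.3
position: [0.4854, 0.2445, 0.046]
orientation: [0.645, 0.764, 0.0, 0.0]
ft_force: [-1.5, -0.7, 5.1]
width: 0.0308
finger_force: 59.0
```

```bash
python3 -c "
from h import *
go(*cell(-.09),.175,Y)"
```

```text
at [0.4854 0.2445 0.046 ] w 0.0308 F [-1.5 -0.7  5.1] t 4.3
shift [-0.5957 -0.0024 -0.1615] turn [ 0.0008 -0.0004 -0.0001]
```

>>> servo_tool(
  targets=[
    {"x": 0,"y": 0,"z": -0.02,"ax": 0,"ay": 0,"az": 0,"jaw": 0},
    {"x": 0,"y": 0,"z": -0.06,"ax": 0,"ay": 0,"az": 0,"jaw": 0},
    {"x": 0,"y": 0,"z": -0.11,"ax": 0,"ay": 0,"az": 0,"jaw": 0},
    {"x": 0,"y": 0,"z": -0.15,"ax": 0,"ay": 0,"az": 0,"jaw": 0},
    {"x": -0.02,"y": 0,"z": -0.16,"ax": 0,"ay": 0,"az": 0,"jaw": 0},
    {"x": -0.07,"y": 0,"z": -0.16,"ax": 0,"ay": 0,"az": 0,"jaw": 0},
    {"x": -0.13,"y": 0,"z": -0.16,"ax": 0,"ay": 0,"az": 0,"jaw": 0},
    {"x": -0.19,"y": 0,"z": -0.16,"ax": 0,"ay": 0,"az": 0,"jaw": 0},
    {"x": -0.25,"y": 0,"z": -0.16,"ax": 0,"ay": 0,"az": 0,"jaw": 0},
    {"x": -0.31,"y": 0,"z": -0.16,"ax": 0,"ay": 0,"az": 0,"jaw": 0},
    {"x": -0.37,"y": 0,"z": -0.16,"ax": 0,"ay": 0,"az": 0,"jaw": 0},
    {"x": -0.43,"y": 0,"z": -0.16,"ax": 0,"ay": 0,"az": 0,"jaw": 0},
  ],
)

```text
clock: 5.8
position: [0.5418, -0.0972, 0.1711]
orientation: [0.645, 0.764, -0.001, -0.001]
ft_force: [-0.6, 0.7, -2.3]
width: 0.0307
finger_force: 59.2
```

>>> servo_tool(
  targets=[
    {"x": -0.06,"y": 0,"z": 0,"ax": 0,"ay": 0,"az": 0,"jaw": 0},
    {"x": -0.12,"y": 0,"z": 0,"ax": 0,"ay": 0,"az": 0,"jaw": 0},
    {"x": -0.155,"y": 0,"z": 0,"ax": 0,"ay": 0,"az": 0,"jaw": 0},
    {"x": -0.166,"y": 0,"z": 0,"ax": 0,"ay": 0,"az": 0,"jaw": 0},
    {"x": -0.166,"y": 0,"z": 0,"ax": 0,"ay": 0,"az": 0,"jaw": 0},
    {"x": -0.166,"y": 0,"z": 0,"ax": 0,"ay": 0,"az": 0,"jaw": 0},
  ],
)

```text
clock: 6.55
position: [0.565, -0.2245, 0.1727]
orientation: [0.644, 0.765, 0.0, -0.001]
ft_force: [-0.3, 0.1, -3.8]
width: 0.0306
finger_force: 59.2
```

```bash
python3 -c "
from h import *
go(*cell(-.09),.047,Y)
d=env.get_image('side');im=d['img'];cv2.imwrite('pics/s1.png',cv2.resize(im[180:400,160:400],None,fx=2.4,fy=2.4))"
```

```text
at [ 0.565  -0.2245  0.1727] w 0.0306 F [-0.3  0.1 -3.8] t 6.55
shift [-0.0013 -0.002   0.1571] turn [-0.0008 -0.0015  0.0014]
```

View pics/s1.png

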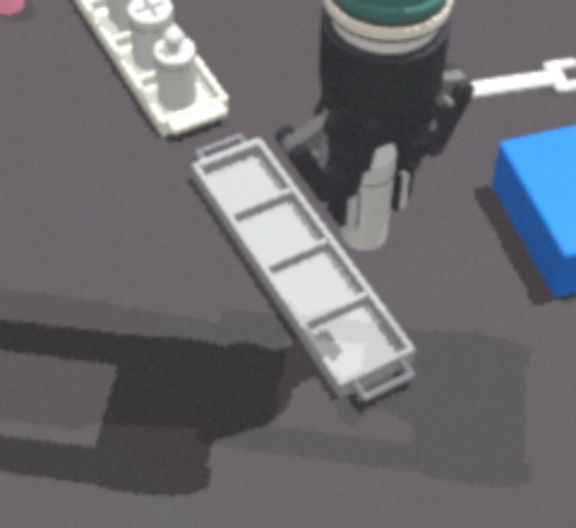

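The slim jar hangs upright at about (366,200) in the crop. I'll lower it into the right-end cell and release it.

>>> servo_tool(
  targets=[
    {"x": -0.001,"y": -0.001,"z": 0.04,"ax": 0,"ay": 0,"az": 0,"jaw": 0},
    {"x": -0.001,"y": -0.001,"z": 0.09,"ax": 0,"ay": 0,"az": 0,"jaw": 0},
    {"x": -0.001,"y": -0.001,"z": 0.13,"ax": 0,"ay": 0,"az": 0,"jaw": 0},
    {"x": -0.001,"y": -0.001,"z": 0.15,"ax": 0,"ay": 0,"az": 0,"jaw": 0},
    {"x": -0.001,"y": -0.001,"z": 0.157,"ax": 0,"ay": 0,"az": 0,"jaw": 0},
    {"x": -0.001,"y": -0.001,"z": 0.159,"ax": 0,"ay": 0,"az": 0,"jaw": 0},
    {"x": -0.001,"y": -0.001,"z": 0.159,"ax": 0,"ay": 0,"az": 0,"jaw": 0},
  ],
)

```text
clock: 7.48
position: [0.5657, -0.227, 0.0475]
orientation: [0.645, 0.764, 0.0, 0.001]
ft_force: [0.0, 0.2, -2.3]
width: 0.0307
finger_force: 59.2
```

>>> servo_tool(
  targets=[
    {"x": 0,"y": 0,"z": 0,"ax": 0,"ay": 0,"az": 0,"jaw": 0.5},
    {"x": 0,"y": 0,"z": 0,"ax": 0,"ay": 0,"az": 0,"jaw": 0.8},
    {"x": 0,"y": 0,"z": 0,"ax": 0,"ay": 0,"az": 0,"jaw": 1},
    {"x": 0,"y": 0,"z": 0,"ax": 0,"ay": 0,"az": 0,"jaw": 1},
    {"x": 0,"y": 0,"z": -0.03,"ax": 0,"ay": 0,"az": 0,"jaw": 1},
    {"x": 0,"y": 0,"z": -0.08,"ax": 0,"ay": 0,"az": 0,"jaw": 1},
    {"x": 0,"y": 0,"z": -0.13,"ax": 0,"ay": 0,"az": 0,"jaw": 1},
    {"x": 0,"y": 0,"z": -0.16,"ax": 0,"ay": 0,"az": 0,"jaw": 1},
    {"x": 0,"y": 0,"z": -0.16,"ax": 0,"ay": 0,"az": 0,"jaw": 1},
  ],
)

```text
clock: 8.6
position: [0.566, -0.2273, 0.1769]
orientation: [0.645, 0.764, 0.001, 0.003]
ft_force: [-0.3, 0.0, -0.5]
width: 0.0857
finger_force: 0.0
```

```bash
python3 -c "
from h import *
go(.4945,.187,.175,.262)
d=env.get_image('side');im=d['img'];cv2.imwrite('pics/s2.png',cv2.resize(im[180:400,160:400],None,fx=2.4,fy=2.4))"
```

```text
at [ 0.566  -0.2273  0.1769] w 0.0857 F [-0.3  0.  -0.5] t 8.6
shift [ 5.255e-01 -1.100e-03  5.000e-04] turn [ 0.006   0.0048 -0.1185]
```

View pics/s2.png

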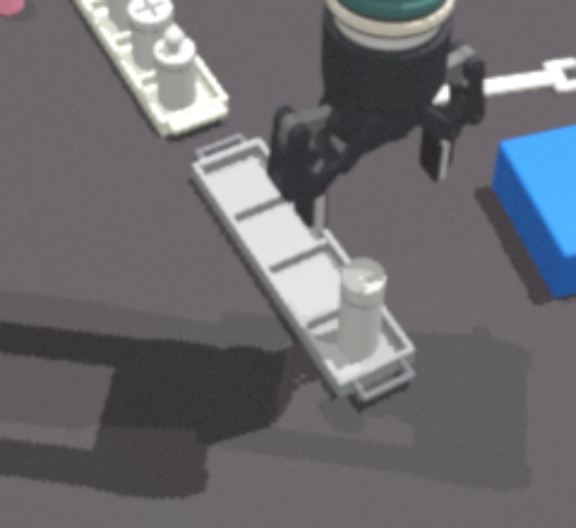

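The slim jar stands upright in the right-end cell, at (362,310) in the crop. Square is next.

>>> servo_tool(
  targets=[
    {"x": 0.04,"y": 0,"z": 0,"ax": 0,"ay": 0,"az": -0.03,"jaw": 1},
    {"x": 0.1,"y": 0,"z": 0,"ax": 0,"ay": 0,"az": -0.06,"jaw": 1},
    {"x": 0.165,"y": 0,"z": 0,"ax": 0,"ay": 0,"az": -0.09,"jaw": 1},
    {"x": 0.23,"y": 0,"z": 0,"ax": 0,"ay": 0,"az": -0.118,"jaw": 1},
    {"x": 0.295,"y": 0,"z": 0,"ax": 0,"ay": 0,"az": -0.118,"jaw": 1},
    {"x": 0.36,"y": 0,"z": 0,"ax": 0,"ay": 0,"az": -0.118,"jaw": 1},
    {"x": 0.425,"y": -0.001,"z": 0,"ax": 0,"ay": 0,"az": -0.118,"jaw": 1},
    {"x": 0.48,"y": -0.001,"z": 0,"ax": 0,"ay": 0,"az": -0.118,"jaw": 1},
    {"x": 0.515,"y": -0.001,"z": 0,"ax": 0,"ay": 0,"az": -0.118,"jaw": 1},
    {"x": 0.5255,"y": -0.001,"z": 0,"ax": 0,"ay": 0,"az": -0.118,"jaw": 1},
    {"x": 0.5255,"y": -0.001,"z": 0,"ax": 0,"ay": 0,"az": -0.118,"jaw": 1},
    {"x": 0.5255,"y": -0.001,"z": 0,"ax": 0,"ay": 0,"az": -0.118,"jaw": 1},
  ],
)

```text
clock: 10.15
position: [0.4934, 0.1865, 0.1734]
orientation: [0.609, 0.793, -0.001, -0.0]
ft_force: [0.3, -0.2, 0.1]
width: 0.0857
finger_force: 0.0
```

Run:
```python
from h import *
s=env.observe(); d=env.get_image("wrist")
T=np.eye(4);T[:3,:3]=R.from_quat(s["orientation"]).as_matrix();T[:3,3]=s["position"]
P=pts(d,T@d["hand_eye"]).reshape(-1,3)
for nm,c,h in(("square",(.493,.186),.076),("squat",(.502,.128),.066),("knob",(.508,.07),.064)):
    B=P[(np.hypot(*(P[:,:2]-c).T)<.028)&(abs(P[:,2]-h)<.005)]
    if len(B)>20:
        r=cv2.minAreaRect((B[:,:2]*1000).astype(np.float32));print(nm,len(B),np.round(r[0],1),np.round(r[1],1),round(r[2],1),np.round(np.median(B[:,2]),4))
go(.4945,.187,.045,.262)
```

```text
square 1497 [495.7 187.3] [31.8 32.3] 13.6 0.0764
squat 1399 [504.1 130.1] [38.5 38.3] 65.9 0.0665
knob 744 [510.1  73.5] [34.6 31.8] 7.5 0.0645
at [0.4935 0.1865 0.1736] w 0.0853 F [ 0.1 -0.5  0.2] t 10.2
shift [0.0004 0.0015 0.1607] turn [-0.0006  0.0005 -0.0026]
```

>>> servo_tool(
  targets=[
    {"x": 0,"y": 0.002,"z": 0.04,"ax": 0,"ay": 0,"az": 0.015,"jaw": 1},
    {"x": 0,"y": 0.002,"z": 0.08,"ax": 0,"ay": 0,"az": 0.015,"jaw": 1},
    {"x": 0,"y": 0.002,"z": 0.12,"ax": 0,"ay": 0,"az": 0.015,"jaw": 1},
    {"x": 0,"y": 0.002,"z": 0.15,"ax": 0,"ay": 0,"az": 0.015,"jaw": 1},
    {"x": 0,"y": 0.002,"z": 0.161,"ax": 0,"ay": 0,"az": 0.015,"jaw": 1},
    {"x": 0,"y": 0.002,"z": 0.161,"ax": 0,"ay": 0,"az": 0.015,"jaw": 1},
    {"x": 0,"y": 0.002,"z": 0.161,"ax": 0,"ay": 0,"az": 0.015,"jaw": 0.6},
    {"x": 0,"y": 0.002,"z": 0.161,"ax": 0,"ay": 0,"az": 0.015,"jaw": 0.3},
    {"x": 0,"y": 0.002,"z": 0.161,"ax": 0,"ay": 0,"az": 0.015,"jaw": 0},
    {"x": 0,"y": 0.002,"z": 0.161,"ax": 0,"ay": 0,"az": 0.015,"jaw": 0},
    {"x": 0,"y": 0.002,"z": 0.161,"ax": 0,"ay": 0,"az": 0.015,"jaw": 0},
    {"x": 0,"y": 0.002,"z": 0.161,"ax": 0,"ay": 0,"az": 0.015,"jaw": 0},
  ],
)

```text
clock: 11.7
position: [0.4953, 0.1883, 0.046]
orientation: [0.613, 0.79, 0.001, 0.0]
ft_force: [0.3, 0.7, 4.5]
width: 0.0313
finger_force: 60.6
```

>>> servo_tool(
  targets=[
    {"x": 0,"y": 0,"z": -0.02,"ax": 0,"ay": 0,"az": 0,"jaw": 0},
    {"x": 0,"y": 0,"z": -0.06,"ax": 0,"ay": 0,"az": 0,"jaw": 0},
    {"x": 0,"y": 0,"z": -0.11,"ax": 0,"ay": 0,"az": 0,"jaw": 0},
    {"x": 0,"y": 0,"z": -0.15,"ax": 0,"ay": 0,"az": 0,"jaw": 0},
    {"x": 0,"y": 0,"z": -0.16,"ax": 0,"ay": 0,"az": 0,"jaw": 0},
    {"x": 0,"y": 0,"z": -0.16,"ax": 0,"ay": 0,"az": 0,"jaw": 0},
  ],
)

```text
clock: 12.45
position: [0.4945, 0.188, 0.1726]
orientation: [0.613, 0.79, -0.0, -0.0]
ft_force: [-0.2, 0.3, -2.9]
width: 0.0314
finger_force: 60.0
```

```bash
python3 -c "
from h import *
go(*cell(-.03),.175,Y)"
```

```text
at [0.4945 0.188  0.1726] w 0.0314 F [-0.2  0.3 -2.9] t 12.45
shift [-0.4477 -0.0382 -0.0031] turn [-0.0009 -0.      0.103 ]
```

>>> servo_tool(
  targets=[
    {"x": -0.03,"y": -0.003,"z": 0,"ax": 0,"ay": 0,"az": 0.02,"jaw": 0},
    {"x": -0.08,"y": -0.007,"z": 0,"ax": 0,"ay": 0,"az": 0.05,"jaw": 0},
    {"x": -0.14,"y": -0.012,"z": 0,"ax": 0,"ay": 0,"az": 0.08,"jaw": 0},
    {"x": -0.2,"y": -0.017,"z": 0,"ax": 0,"ay": 0,"az": 0.103,"jaw": 0},
    {"x": -0.26,"y": -0.022,"z": 0,"ax": 0,"ay": 0,"az": 0.103,"jaw": 0},
    {"x": -0.32,"y": -0.027,"z": 0,"ax": 0,"ay": 0,"az": 0.103,"jaw": 0},
    {"x": -0.38,"y": -0.032,"z": 0,"ax": 0,"ay": 0,"az": 0.103,"jaw": 0},
    {"x": -0.425,"y": -0.036,"z": 0,"ax": 0,"ay": 0,"az": 0.103,"jaw": 0},
    {"x": -0.4475,"y": -0.038,"z": 0,"ax": 0,"ay": 0,"az": 0.103,"jaw": 0},
    {"x": -0.4475,"y": -0.038,"z": 0,"ax": 0,"ay": 0,"az": 0.103,"jaw": 0},
    {"x": -0.4475,"y": -0.038,"z": 0,"ax": 0,"ay": 0,"az": 0.103,"jaw": 0},
    {"x": -0.4475,"y": -0.038,"z": 0,"ax": 0,"ay": 0,"az": 0.103,"jaw": 0},
  ],
)

```text
clock: 13.95
position: [0.5538, -0.1648, 0.1731]
orientation: [0.644, 0.765, 0.0, -0.0]
ft_force: [0.3, -0.5, -2.0]
width: 0.0314
finger_force: 60.0
```

```bash
python3 -c "
from h import *
go(*cell(-.03),.046,Y)"
```

```text
at [ 0.5538 -0.1648  0.1731] w 0.0314 F [ 0.3 -0.5 -2. ] t 13.95
shift [-0.0022 -0.0008  0.1589] turn [ 0.0001 -0.0008  0.0023]
```

>>> servo_tool(
  targets=[
    {"x": -0.001,"y": -0.001,"z": 0.04,"ax": 0,"ay": 0,"az": 0,"jaw": 0},
    {"x": -0.001,"y": -0.001,"z": 0.09,"ax": 0,"ay": 0,"az": 0,"jaw": 0},
    {"x": -0.001,"y": -0.001,"z": 0.13,"ax": 0,"ay": 0,"az": 0,"jaw": 0},
    {"x": -0.001,"y": -0.001,"z": 0.15,"ax": 0,"ay": 0,"az": 0,"jaw": 0},
    {"x": -0.001,"y": -0.001,"z": 0.157,"ax": 0,"ay": 0,"az": 0,"jaw": 0},
    {"x": -0.001,"y": -0.001,"z": 0.159,"ax": 0,"ay": 0,"az": 0,"jaw": 0},
    {"x": -0.001,"y": -0.001,"z": 0.159,"ax": 0,"ay": 0,"az": 0,"jaw": 0},
  ],
)

```text
clock: 14.82
position: [0.5542, -0.1676, 0.0474]
orientation: [0.645, 0.764, 0.0, 0.001]
ft_force: [0.1, -0.2, -3.2]
width: 0.0315
finger_force: 60.0
```

>>> servo_tool(
  targets=[
    {"x": 0,"y": 0,"z": 0,"ax": 0,"ay": 0,"az": 0,"jaw": 0.5},
    {"x": 0,"y": 0,"z": 0,"ax": 0,"ay": 0,"az": 0,"jaw": 0.8},
    {"x": 0,"y": 0,"z": 0,"ax": 0,"ay": 0,"az": 0,"jaw": 1},
    {"x": 0,"y": 0,"z": 0,"ax": 0,"ay": 0,"az": 0,"jaw": 1},
    {"x": 0,"y": 0,"z": -0.03,"ax": 0,"ay": 0,"az": 0,"jaw": 1},
    {"x": 0,"y": 0,"z": -0.08,"ax": 0,"ay": 0,"az": 0,"jaw": 1},
    {"x": 0,"y": 0,"z": -0.13,"ax": 0,"ay": 0,"az": 0,"jaw": 1},
    {"x": 0,"y": 0,"z": -0.16,"ax": 0,"ay": 0,"az": 0,"jaw": 1},
    {"x": 0,"y": 0,"z": -0.16,"ax": 0,"ay": 0,"az": 0,"jaw": 1},
  ],
)

```text
clock: 15.95
position: [0.5545, -0.1678, 0.1767]
orientation: [0.645, 0.764, 0.001, 0.003]
ft_force: [0.3, 0.3, -0.8]
width: 0.0855
finger_force: 0.0
```

```bash
python3 -c "
from h import *
go(.5033,.1295,.175,Y)
d=env.get_image('side');im=d['img'];cv2.imwrite('pics/s3.png',cv2.resize(im[180:400,160:400],None,fx=2.4,fy=2.4))"
```

```text
at [ 0.5545 -0.1678  0.1767] w 0.0855 F [ 0.3  0.3 -0.8] t 15.95
shift [ 0.3771 -0.0007  0.001 ] turn [ 0.0064  0.0038 -0.    ]
```

View pics/s3.png

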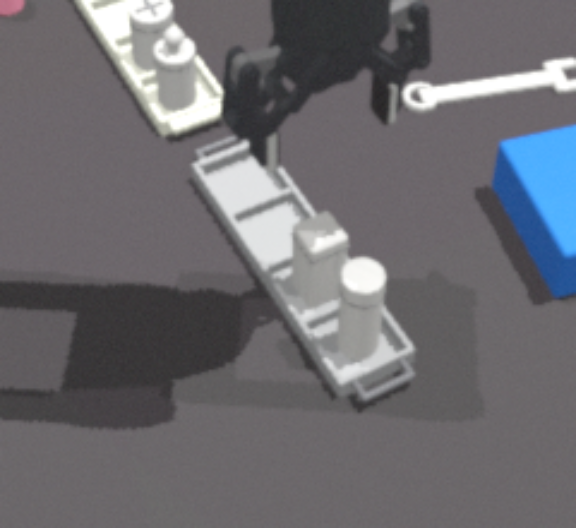

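The square jar stands upright beside the slim one, at (320,262). Squat is next.

>>> servo_tool(
  targets=[
    {"x": 0.04,"y": 0,"z": 0,"ax": 0,"ay": 0,"az": 0,"jaw": 1},
    {"x": 0.1,"y": 0,"z": 0,"ax": 0,"ay": 0,"az": 0,"jaw": 1},
    {"x": 0.165,"y": 0,"z": 0,"ax": 0,"ay": 0,"az": 0,"jaw": 1},
    {"x": 0.23,"y": 0,"z": 0,"ax": 0,"ay": 0,"az": 0,"jaw": 1},
    {"x": 0.295,"y": 0,"z": 0,"ax": 0,"ay": 0,"az": 0,"jaw": 1},
    {"x": 0.345,"y": 0,"z": 0,"ax": 0,"ay": 0,"az": 0,"jaw": 1},
    {"x": 0.372,"y": 0,"z": 0,"ax": 0,"ay": 0,"az": 0,"jaw": 1},
    {"x": 0.377,"y": 0,"z": 0,"ax": 0,"ay": 0,"az": 0,"jaw": 1},
    {"x": 0.377,"y": 0,"z": 0,"ax": 0,"ay": 0,"az": 0,"jaw": 1},
    {"x": 0.377,"y": 0,"z": 0,"ax": 0,"ay": 0,"az": 0,"jaw": 1},
  ],
)

```text
clock: 17.25
position: [0.5026, 0.129, 0.1734]
orientation: [0.645, 0.764, -0.0, -0.0]
ft_force: [-0.2, -0.3, -0.0]
width: 0.0851
finger_force: 0.0
```

```bash
python3 -c "
from h import *
go(.5035,.1292,.045,Y)"
```

```text
at [0.5026 0.129  0.1734] w 0.0851 F [-0.2 -0.3 -0. ] t 17.25
shift [1.000e-04 1.300e-03 1.605e-01] turn [-0.0011  0.0003 -0.0019]
```

>>> servo_tool(
  targets=[
    {"x": 0,"y": 0.0015,"z": 0.04,"ax": 0,"ay": 0,"az": 0,"jaw": 1},
    {"x": 0,"y": 0.0015,"z": 0.08,"ax": 0,"ay": 0,"az": 0,"jaw": 1},
    {"x": 0,"y": 0.0015,"z": 0.12,"ax": 0,"ay": 0,"az": 0,"jaw": 1},
    {"x": 0,"y": 0.0015,"z": 0.15,"ax": 0,"ay": 0,"az": 0,"jaw": 1},
    {"x": 0,"y": 0.0015,"z": 0.161,"ax": 0,"ay": 0,"az": 0,"jaw": 1},
    {"x": 0,"y": 0.0015,"z": 0.161,"ax": 0,"ay": 0,"az": 0,"jaw": 1},
    {"x": 0,"y": 0.0015,"z": 0.161,"ax": 0,"ay": 0,"az": 0,"jaw": 0.6},
    {"x": 0,"y": 0.0015,"z": 0.161,"ax": 0,"ay": 0,"az": 0,"jaw": 0.3},
    {"x": 0,"y": 0.0015,"z": 0.161,"ax": 0,"ay": 0,"az": 0,"jaw": 0},
    {"x": 0,"y": 0.0015,"z": 0.161,"ax": 0,"ay": 0,"az": 0,"jaw": 0},
    {"x": 0,"y": 0.0015,"z": 0.161,"ax": 0,"ay": 0,"az": 0,"jaw": 0},
    {"x": 0,"y": 0.0015,"z": 0.161,"ax": 0,"ay": 0,"az": 0,"jaw": 0},
  ],
)

```text
clock: 18.75
position: [0.5044, 0.1304, 0.0464]
orientation: [0.645, 0.764, 0.001, 0.001]
ft_force: [-2.1, 0.2, 5.8]
width: 0.0386
finger_force: 60.8
```

>>> servo_tool(
  targets=[
    {"x": 0,"y": 0,"z": -0.02,"ax": 0,"ay": 0,"az": 0,"jaw": 0},
    {"x": 0,"y": 0,"z": -0.06,"ax": 0,"ay": 0,"az": 0,"jaw": 0},
    {"x": 0,"y": 0,"z": -0.11,"ax": 0,"ay": 0,"az": 0,"jaw": 0},
    {"x": 0,"y": 0,"z": -0.15,"ax": 0,"ay": 0,"az": 0,"jaw": 0},
    {"x": 0,"y": 0,"z": -0.16,"ax": 0,"ay": 0,"az": 0,"jaw": 0},
    {"x": 0,"y": 0,"z": -0.16,"ax": 0,"ay": 0,"az": 0,"jaw": 0},
  ],
)

```text
clock: 19.5
position: [0.5034, 0.1303, 0.1727]
orientation: [0.645, 0.764, -0.0, -0.0]
ft_force: [0.1, -0.1, -3.2]
width: 0.0389
finger_force: 60.8
```

```bash
python3 -c "
from h import *
go(*cell(.03),.175,Y)"
```

```text
at [0.5034 0.1303 0.1727] w 0.0389 F [ 0.1 -0.1 -3.2] t 19.5
shift [-0.3013 -0.0007 -0.0029] turn [-0.0006 -0.0002 -0.    ]
```

>>> servo_tool(
  targets=[
    {"x": -0.03,"y": 0,"z": 0,"ax": 0,"ay": 0,"az": 0,"jaw": 0},
    {"x": -0.08,"y": 0,"z": 0,"ax": 0,"ay": 0,"az": 0,"jaw": 0},
    {"x": -0.14,"y": 0,"z": 0,"ax": 0,"ay": 0,"az": 0,"jaw": 0},
    {"x": -0.2,"y": 0,"z": 0,"ax": 0,"ay": 0,"az": 0,"jaw": 0},
    {"x": -0.25,"y": 0,"z": 0,"ax": 0,"ay": 0,"az": 0,"jaw": 0},
    {"x": -0.285,"y": 0,"z": 0,"ax": 0,"ay": 0,"az": 0,"jaw": 0},
    {"x": -0.301,"y": -0.001,"z": 0,"ax": 0,"ay": 0,"az": 0,"jaw": 0},
    {"x": -0.301,"y": -0.001,"z": 0,"ax": 0,"ay": 0,"az": 0,"jaw": 0},
    {"x": -0.301,"y": -0.001,"z": 0,"ax": 0,"ay": 0,"az": 0,"jaw": 0},
    {"x": -0.301,"y": -0.001,"z": 0,"ax": 0,"ay": 0,"az": 0,"jaw": 0},
  ],
)

```text
clock: 20.75
position: [0.5433, -0.1061, 0.1731]
orientation: [0.644, 0.765, 0.0, -0.0]
ft_force: [0.6, -0.5, -2.6]
width: 0.0386
finger_force: 60.7
```

```bash
python3 -c "
from h import *
go(*cell(.03),.046,Y)"
```

```text
at [ 0.5433 -0.1061  0.1731] w 0.0386 F [ 0.6 -0.5 -2.6] t 20.75
shift [-0.0017 -0.0002  0.1589] turn [ 0.0001 -0.0006  0.0019]
```

>>> servo_tool(
  targets=[
    {"x": -0.001,"y": 0,"z": 0.04,"ax": 0,"ay": 0,"az": 0,"jaw": 0},
    {"x": -0.001,"y": 0,"z": 0.09,"ax": 0,"ay": 0,"az": 0,"jaw": 0},
    {"x": -0.001,"y": 0,"z": 0.13,"ax": 0,"ay": 0,"az": 0,"jaw": 0},
    {"x": -0.001,"y": 0,"z": 0.15,"ax": 0,"ay": 0,"az": 0,"jaw": 0},
    {"x": -0.001,"y": 0,"z": 0.157,"ax": 0,"ay": 0,"az": 0,"jaw": 0},
    {"x": -0.001,"y": 0,"z": 0.159,"ax": 0,"ay": 0,"az": 0,"jaw": 0},
    {"x": -0.001,"y": 0,"z": 0.159,"ax": 0,"ay": 0,"az": 0,"jaw": 0},
  ],
)

```text
clock: 21.62
position: [0.5445, -0.1083, 0.0474]
orientation: [0.645, 0.764, 0.001, 0.001]
ft_force: [0.4, 1.1, -2.2]
width: 0.0387
finger_force: 60.7
```

>>> servo_tool(
  targets=[
    {"x": 0,"y": 0,"z": 0,"ax": 0,"ay": 0,"az": 0,"jaw": 0.6},
    {"x": 0,"y": 0,"z": 0,"ax": 0,"ay": 0,"az": 0,"jaw": 0.8},
    {"x": 0,"y": 0,"z": 0,"ax": 0,"ay": 0,"az": 0,"jaw": 1},
    {"x": 0,"y": 0,"z": 0,"ax": 0,"ay": 0,"az": 0,"jaw": 1},
    {"x": 0,"y": 0,"z": -0.03,"ax": 0,"ay": 0,"az": 0,"jaw": 1},
    {"x": 0,"y": 0,"z": -0.08,"ax": 0,"ay": 0,"az": 0,"jaw": 1},
    {"x": 0,"y": 0,"z": -0.13,"ax": 0,"ay": 0,"az": 0,"jaw": 1},
    {"x": 0,"y": 0,"z": -0.16,"ax": 0,"ay": 0,"az": 0,"jaw": 1},
    {"x": 0,"y": 0,"z": -0.16,"ax": 0,"ay": 0,"az": 0,"jaw": 1},
  ],
)

```text
clock: 22.75
position: [0.5449, -0.1085, 0.1766]
orientation: [0.645, 0.764, 0.001, 0.003]
ft_force: [-0.4, -0.4, -0.4]
width: 0.0856
finger_force: 0.0
```

```bash
python3 -c "
from h import *
go(.5095,.0705,.175,Y)
d=env.get_image('side');im=d['img'];cv2.imwrite('pics/s4.png',cv2.resize(im[180:400,160:400],None,fx=2.4,fy=2.4))"
```

```text
at [ 0.5449 -0.1085  0.1766] w 0.0856 F [-0.4 -0.4 -0.4] t 22.75
shift [ 0.228  -0.006   0.0014] turn [ 0.0066  0.0033 -0.0001]
```

View pics/s4.png

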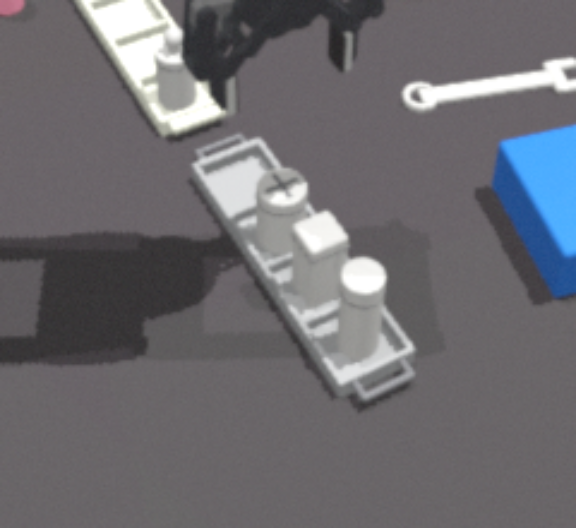

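Squat is upright in the third cell, at (282,212). Knob is last.

>>> servo_tool(
  targets=[
    {"x": 0.04,"y": 0,"z": 0,"ax": 0,"ay": 0,"az": 0,"jaw": 1},
    {"x": 0.1,"y": -0.002,"z": 0,"ax": 0,"ay": 0,"az": 0,"jaw": 1},
    {"x": 0.16,"y": -0.004,"z": 0,"ax": 0,"ay": 0,"az": 0,"jaw": 1},
    {"x": 0.21,"y": -0.006,"z": 0,"ax": 0,"ay": 0,"az": 0,"jaw": 1},
    {"x": 0.228,"y": -0.006,"z": 0,"ax": 0,"ay": 0,"az": 0,"jaw": 1},
    {"x": 0.228,"y": -0.006,"z": 0,"ax": 0,"ay": 0,"az": 0,"jaw": 1},
    {"x": 0.228,"y": -0.006,"z": 0,"ax": 0,"ay": 0,"az": 0,"jaw": 1},
    {"x": 0.228,"y": -0.006,"z": 0,"ax": 0,"ay": 0,"az": 0,"jaw": 1},
  ],
)

```text
clock: 23.8
position: [0.5084, 0.0698, 0.1737]
orientation: [0.646, 0.764, -0.0, 0.0]
ft_force: [-0.6, -0.9, 0.0]
width: 0.0853
finger_force: 0.0
```

```bash
python3 -c "
from h import *
go(.5095,.0705,.045,Y)"
```

```text
at [0.5084 0.0698 0.1737] w 0.0853 F [-0.6 -0.9  0. ] t 23.8
shift [0.0007 0.0016 0.1609] turn [-0.0004  0.0004 -0.0024]
```

>>> servo_tool(
  targets=[
    {"x": 0,"y": 0.0015,"z": 0.04,"ax": 0,"ay": 0,"az": 0,"jaw": 1},
    {"x": 0,"y": 0.0015,"z": 0.08,"ax": 0,"ay": 0,"az": 0,"jaw": 1},
    {"x": 0,"y": 0.0015,"z": 0.12,"ax": 0,"ay": 0,"az": 0,"jaw": 1},
    {"x": 0,"y": 0.0015,"z": 0.15,"ax": 0,"ay": 0,"az": 0,"jaw": 1},
    {"x": 0,"y": 0.0015,"z": 0.161,"ax": 0,"ay": 0,"az": 0,"jaw": 1},
    {"x": 0,"y": 0.0015,"z": 0.161,"ax": 0,"ay": 0,"az": 0,"jaw": 1},
    {"x": 0,"y": 0.0015,"z": 0.161,"ax": 0,"ay": 0,"az": 0,"jaw": 0.6},
    {"x": 0,"y": 0.0015,"z": 0.161,"ax": 0,"ay": 0,"az": 0,"jaw": 0.3},
    {"x": 0,"y": 0.0015,"z": 0.161,"ax": 0,"ay": 0,"az": 0,"jaw": 0},
    {"x": 0,"y": 0.0015,"z": 0.161,"ax": 0,"ay": 0,"az": 0,"jaw": 0},
    {"x": 0,"y": 0.0015,"z": 0.161,"ax": 0,"ay": 0,"az": 0,"jaw": 0},
    {"x": 0,"y": 0.0015,"z": 0.161,"ax": 0,"ay": 0,"az": 0,"jaw": 0},
  ],
)

```text
clock: 25.3
position: [0.5101, 0.0713, 0.0463]
orientation: [0.645, 0.764, 0.001, 0.001]
ft_force: [-0.4, 0.1, 5.4]
width: 0.0342
finger_force: 60.4
```

>>> servo_tool(
  targets=[
    {"x": 0,"y": 0,"z": -0.02,"ax": 0,"ay": 0,"az": 0,"jaw": 0},
    {"x": 0,"y": 0,"z": -0.06,"ax": 0,"ay": 0,"az": 0,"jaw": 0},
    {"x": 0,"y": 0,"z": -0.11,"ax": 0,"ay": 0,"az": 0,"jaw": 0},
    {"x": 0,"y": 0,"z": -0.15,"ax": 0,"ay": 0,"az": 0,"jaw": 0},
    {"x": 0,"y": 0,"z": -0.16,"ax": 0,"ay": 0,"az": 0,"jaw": 0},
    {"x": 0,"y": 0,"z": -0.16,"ax": 0,"ay": 0,"az": 0,"jaw": 0},
  ],
)

```text
clock: 26.05
position: [0.509, 0.0712, 0.1727]
orientation: [0.645, 0.764, -0.0, -0.0]
ft_force: [0.4, -0.6, -2.7]
width: 0.0342
finger_force: 60.1
```

```bash
python3 -c "
from h import *
go(*cell(.09),.175,Y)"
```

```text
at [0.509  0.0712 0.1727] w 0.0342 F [ 0.4 -0.6 -2.7] t 26.05
shift [-0.1523  0.0048 -0.0029] turn [-0.0006 -0.0002 -0.0001]
```

>>> servo_tool(
  targets=[
    {"x": -0.03,"y": 0.001,"z": 0,"ax": 0,"ay": 0,"az": 0,"jaw": 0},
    {"x": -0.07,"y": 0.002,"z": 0,"ax": 0,"ay": 0,"az": 0,"jaw": 0},
    {"x": -0.11,"y": 0.003,"z": 0,"ax": 0,"ay": 0,"az": 0,"jaw": 0},
    {"x": -0.14,"y": 0.004,"z": 0,"ax": 0,"ay": 0,"az": 0,"jaw": 0},
    {"x": -0.152,"y": 0.004,"z": 0,"ax": 0,"ay": 0,"az": 0,"jaw": 0},
    {"x": -0.152,"y": 0.004,"z": 0,"ax": 0,"ay": 0,"az": 0,"jaw": 0},
    {"x": -0.152,"y": 0.004,"z": 0,"ax": 0,"ay": 0,"az": 0,"jaw": 0},
    {"x": -0.152,"y": 0.004,"z": 0,"ax": 0,"ay": 0,"az": 0,"jaw": 0},
  ],
)

```text
clock: 27.05
position: [0.5328, -0.0473, 0.1731]
orientation: [0.644, 0.765, 0.0, -0.0]
ft_force: [-0.9, -0.6, -2.4]
width: 0.0346
finger_force: 60.0
```

```bash
python3 -c "
from h import *
go(*cell(.09),.046,Y)"
```

```text
at [ 0.5328 -0.0473  0.1731] w 0.0346 F [-0.9 -0.6 -2.4] t 27.05
shift [-0.0014  0.0004  0.1588] turn [-0.     -0.0005  0.0016]
```

>>> servo_tool(
  targets=[
    {"x": 0,"y": 0,"z": 0.04,"ax": 0,"ay": 0,"az": 0,"jaw": 0},
    {"x": 0,"y": 0,"z": 0.09,"ax": 0,"ay": 0,"az": 0,"jaw": 0},
    {"x": 0,"y": 0,"z": 0.13,"ax": 0,"ay": 0,"az": 0,"jaw": 0},
    {"x": 0,"y": 0,"z": 0.15,"ax": 0,"ay": 0,"az": 0,"jaw": 0},
    {"x": 0,"y": 0,"z": 0.157,"ax": 0,"ay": 0,"az": 0,"jaw": 0},
    {"x": 0,"y": 0,"z": 0.159,"ax": 0,"ay": 0,"az": 0,"jaw": 0},
    {"x": 0,"y": 0,"z": 0.159,"ax": 0,"ay": 0,"az": 0,"jaw": 0},
  ],
)

```text
clock: 27.92
position: [0.5339, -0.0483, 0.0473]
orientation: [0.645, 0.764, 0.001, 0.001]
ft_force: [-0.1, -0.0, -1.7]
width: 0.0345
finger_force: 60.1
```

>>> servo_tool(
  targets=[
    {"x": 0,"y": 0,"z": 0,"ax": 0,"ay": 0,"az": 0,"jaw": 0.6},
    {"x": 0,"y": 0,"z": 0,"ax": 0,"ay": 0,"az": 0,"jaw": 0.8},
    {"x": 0,"y": 0,"z": 0,"ax": 0,"ay": 0,"az": 0,"jaw": 1},
    {"x": 0,"y": 0,"z": 0,"ax": 0,"ay": 0,"az": 0,"jaw": 1},
    {"x": 0,"y": 0,"z": -0.03,"ax": 0,"ay": 0,"az": 0,"jaw": 1},
    {"x": 0,"y": 0,"z": -0.08,"ax": 0,"ay": 0,"az": 0,"jaw": 1},
    {"x": 0,"y": 0,"z": -0.13,"ax": 0,"ay": 0,"az": 0,"jaw": 1},
    {"x": 0,"y": 0,"z": -0.18,"ax": 0,"ay": 0,"az": 0,"jaw": 1},
    {"x": 0.05,"y": -0.05,"z": -0.2,"ax": 0,"ay": 0,"az": 0,"jaw": 1},
    {"x": 0.1,"y": -0.1,"z": -0.2,"ax": 0,"ay": 0,"az": 0,"jaw": 1},
    {"x": 0.15,"y": -0.15,"z": -0.2,"ax": 0,"ay": 0,"az": 0,"jaw": 1},
    {"x": 0.15,"y": -0.15,"z": -0.2,"ax": 0,"ay": 0,"az": 0,"jaw": 1},
  ],
)

```text
clock: 29.42
position: [0.392, 0.0515, 0.206]
orientation: [0.644, 0.765, 0.0, 0.0]
ft_force: [0.6, -0.3, -0.4]
width: 0.0857
finger_force: 0.0
```

```bash
python3 -c "
from h import *
d=env.get_image('side');P=pts(d);im=d['img'];cv2.imwrite('pics/s5.png',cv2.resize(im[100:400,130:430],None,fx=2,fy=2))
P=P.reshape(-1,3)
for k in(-.09,-.03,.03,.09):
    A=P[np.hypot(*(P[:,:2]-cell(k)).T)<.03];print(k,np.round(np.percentile(A[:,2],99),4))"
```

```text
-0.09 0.0899
-0.03 0.0781
0.03 0.0682
0.09 0.0849
```

View pics/s5.png

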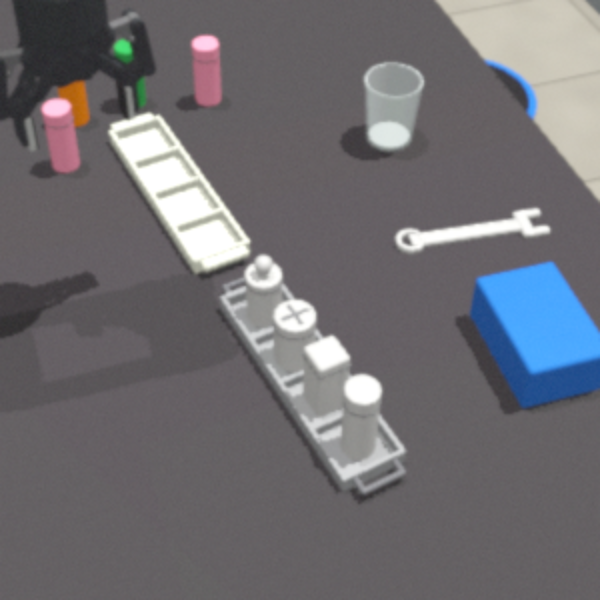

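All four jars stand upright in reversed order: knob (263,295), squat (295,335), square (325,380) and slim (361,415). The bystanders haven't moved, and the gripper is clear of everything.

```bash
python3 -c "
from h import *
print(env.finish_job())"
```

```text
the job is handed in; nothing more can be done
None
```

I moved all four jars into the tray in reverse order (left to right: knob, squat, square, slim) and handed the job in at about 29 s; each stands upright in its own cell, and the beaker, tip box, wrench and look-alikes were left alone.

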